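# Refit the speed knob on the casting table and turn it to off

## Robot

A 6-joint arm with a two-finger parallel gripper is mounted at the origin on the work surface. World frame = base frame: x ahead of the robot, y to its left, z up, the work surface at z = 0. Lengths are in m, angles in rad, forces in N, time in s.
With the tool pointing down it reaches from about 0.3 to 0.85 m from the base axis. Payload 5.4 kg.
Tool frame: the origin (TCP) lies on the centre line of the jaws, within the pads' length; the fingertips stand 19 mm ahead of it and the grasp point (between the pads) is the TCP; z points along the fingers, y is the line along which they close (so a half turn about z gives the same grasp; the last joint's range is limited). The gripper opens to 85 mm and grips with 20 to 120 N. Pads are 22 mm wide; open, the fingers measure 114 mm over their backs; the gripper's body (76 mm by 85 mm) begins 54 mm behind the grasp point. The pads swing forward as they close: fully open they stand 13 mm farther back than shut.
Start: joints at [-1.315, 0.158, 1.597, -0, 1.386, -0.21], TCP at [0.258, -0.514, 0.25] pointing down, gripper open.
Joint ranges: [-2.91, 2.91], [-0.94, 2.29], [0.18, 2.7], [-1.29, 4.43], [0.17, 2.64], [-3, 3]. Speed limits (rad/s): [2.57, 2.57, 3.14, 3.14, 3.14, 3.14].

## Interface

Orientations are given as a rotation vector (axis times angle).
In Python, from workcell import sense, capture, job_done gives the robot as it stands.
- The arm moves only by the tool apply_moves, never from a script. Its argument "series" is a list of rows, each an object of numbers: "dx", "dy", "dz": the shift along the tool's x, y, z in units of 40 mm (1.0 is 40 mm); "rx", "ry", "rz": the turn, a rotation vector about the tool's x, y, z in units of 5 degrees (1.0 is 5 degrees); "fingers": the finger opening in mm, from 0 to 85.4. A call has 1 to 20 rows; each row is the pose to reach, as a shift and turn from the pose commanded when the call began, along the tool's axes at that moment; what a row does not reach only later rows make up. A row lasts 1/8 s, in which the tool goes at most 62.5 mm and 10.7 degrees, less where a joint would pass 70% of its speed; a pose out of reach is approached as far as the arm can. A call with a gripper value outside its range is refused whole. The fingers move at their own pace and stop on an object; "newtons" is the grip in N (left out, the last holds). Time passes only in rows, so rows that repeat a pose let the fingers close. It gives the time, the measured TCP pose, the force, the opening and the grip force at its end, in the units of the state.
- sense(): the state, without advancing time (a new reading comes with each control period).
- capture(name): name is "scene" or "top" or "wrist"; returns a dict with "pixels" (420x560x3 uint8, red, green, blue), "camera_matrix" (3x3 intrinsics, pixels), "k1" (the pictures are not rectified: a ray, as slopes to the right and down, at radius r is drawn at 1 + k1 r^2 times it, then the intrinsics apply), "world_from_camera" (4x4, takes a point from camera to world coordinates). Camera axes: x right, y up, looking along -z (the intrinsics and any distortion apply to the point x, -y, -z); pixel columns grow to the right and rows downward; lengths in m; the calibration is good to about 2 mm. A picture is of the moment at which its call begins. There is no depth.
- job_done(): hands the job in; it is judged then, once.
The state is a dict: "time_s": time; "joint_positions": joint angles; "joint_vel": joint speeds; "tau": joint torques, N m; "eef_pos": TCP position; "tcp_rot": TCP orientation; "force": force on the tool from outside, world axes, zero at the start; "wrist_torque": the same for the moment, N m; "finger_gap": opening from 0.0 (shut) to 1.0 (fully open); "gripper_force": force on a finger pad.
Only numpy, scipy, OpenCV 4.12 (cv2) and the standard library are available. Lean on these libraries where they do the work, as an engineer would, in place of code of your own. Each camera call takes 0.05 s, during which the arm holds its last target. There are 200 camera calls.

## Task

The speed knob of the vibrating casting table came off during cleaning and was put in one of the white tubs. Take it out, push it fully home on the machine's D-shaped spindle, flat against flat, and then turn the spindle with it anticlockwise all the way to the off stop and let go. Leave the tub standing on the bench and the other things where they are.

Things in the scene. Friction and masses are not known exactly. Their poses are not given: they have to be found in the camera images.
- knob: Black plastic pointer knob, 40 mm high, about 60 g, upright in the tub. Round body 44 mm across, 21 mm high; on it a bar grip ending in a pointed nose. Origin: centre of the underside, +x to the nose, +z up the axis. From below a D-shaped bore on the axis, 18 mm deep, 15 mm in diameter, its flat on the nose side, 3.7 mm from the axis.
- knob_grip (a point): Middle of the knob's bar grip, on the axis, 31 mm above the underside; axes as the knob's. The grip is 14 mm thick (across y) with upright flat sides, from 24 mm behind the axis (-x) to the nose tip 29 mm ahead (+x), sides parallel from -24 to +21 mm; it stands 21 to 40 mm above the underside. A white line on its top runs to the nose.
- spindle_seat (a point): Where the steel spindle leaves the dial; the knob's origin lies here when fully home, its underside on the dial. +z: the spindle's axis. The spindle is a D of 14 mm diameter, 16 mm long, tip chamfered 1.5 mm on the round side. +x points out of its flat (3.2 mm from the axis) and turns with the spindle: the knob fits only with its nose to this +x (10 to 15 degrees of play each way).
- spindle (a joint): Turn of the spindle, rad: 0 at the off stop, growing clockwise as seen looking down on the panel. It starts 0.7 to 1.4 rad from off, stays where it is left and turns with 0.03 N m of friction. Hard stops at 0 and 4.7.
- panel: The machine's sloping aluminium front panel, 124 x 204 mm, 32 degrees from level. Origin: where the spindle's axis meets it; +z square to it, +x up the slope, +y to the left seen from its front. Round black dial disc on it, 88 mm across, 3 mm thick, with white ticks; the broad tick, low left (150 degrees anticlockwise from +x), is off. Nothing else within 60 mm of the axis.
- machine: Grey bench vibrating table for casting mosaic panels, fixed. Origin on the bench, 85 mm straight below the panel's; its front (-x) faces roughly to the robot. Console 220 mm wide, from 62 mm before the origin (46 mm high) rising to 119 mm high 55 mm behind it; behind that a 255 x 240 mm steel plate with an empty wooden casting frame, up to 142 mm high and 333 mm behind the origin.
- tub: White round plastic tub that holds the knob, open, loose, about 60 g: 66 mm high, 125 mm across the rim, inside 114 mm at the rim and 98 mm at the floor, floor 4 mm thick. Origin: centre of its underside. The knob stands within 12 mm of its middle. A gripper opened wide does not fit in. Tub and tub stack stand left and right of the machine, either way round.
- tub_stack: Stack of three empty nested tubs of the same kind, 96 mm high; leave it. Origin: centre of its underside.
- stone_block: Upright limestone block, 55 x 45 x 100 mm; leave it. Origin: centre of its underside.
- trowel: Pointing trowel lying flat, wooden handle, 265 mm long; leave it. Origin at the broad root of the blade, +x to its point.

How it is judged:
On the way:
1. the knob is fully home on the spindle, flat to flat, and the spindle has not yet been turned to off (distance between knob and spindle_seat below 0.003 m and angle between the z axis of knob and the z axis of spindle_seat, either way round below 0.1 rad and angle between the x axis of knob and the x axis of spindle_seat, either way round below 0.5 rad and value of joint spindle above 0.35 rad), for 0.2 s.
At the end, for the whole second after the job is handed in: The knob sits fully home on the spindle (its underside within 3 mm of the dial and the axis, square within 6 degrees, nose on the flat's side), the spindle is within 0.15 rad (9 degrees) of the off stop, the knob is at rest and released, and the tub stands upright on the bench (distance between knob and spindle_seat below 0.003 m and angle between the z axis of knob and the z axis of spindle_seat, either way round below 0.1 rad and angle between the x axis of knob and the x axis of spindle_seat, either way round below 0.8 rad and value of joint spindle below 0.15 rad and linear speed of knob below 0.02 m/s and angle between tub's own z axis and vertical below 0.1 rad and height (world z) of tub below 0.005 m); the robot touches nothing.
It fails at once if the tub is tipped over (angle between tub's own z axis and vertical above 0.6 rad).
It fails at once if the stack of tubs is moved by more than 3 cm (distance of tub_stack from where it was at the start of the episode above 0.03 m).
It fails at once if the stone block is moved by more than 3 cm (distance of stone_block from where it was at the start of the episode above 0.03 m).
It fails at once if the trowel is moved by more than 3 cm (distance of trowel from where it was at the start of the episode above 0.03 m).
It also fails if it takes over 46 s, if anything falls off the work surface, if the arm or the gripper's body presses on something with over 40 N, if the wrist force passes 120 N, or if a joint passes its speed limit or range.

## Working session

There is one attempt and no reset: what is moved stays moved. The work goes in short steps, Python scripts to look and compute and a tool call to move; the robot and the scene stay as the last step left them, time stands still between calls to the robot, and variables do not carry over. Pictures are saved under pics/ and viewed, at most 10 in all, crops included, and the job is handed in when it is done.

Besides the shell and the picture viewer there is one more tool, called after "Call:" by a JSON object that holds its "api" and its "payload". apply_moves: Moves the arm, as the interface text tells. Its arguments: {"type":"object","properties":{"series":{"type":"array","items":{"type":"object","properties":{"dx":{"type":"number"},"dy":{"type":"number"},"dz":{"type":"number"},"rx":{"type":"number"},"ry":{"type":"number"},"rz":{"type":"number"},"fingers":{"type":"number"}}}},"newtons":{"type":"number"}},"required":["series"]}

```bash
mkdir -p pics; ls; cat > h.py <<'E'
import numpy as np, cv2
from workcell import sense, capture
from scipy.spatial.transform import Rotation as R
def ray(c,u,v):
    K=c["camera_matrix"];K=np.array(K)
    y=np.array([(u-K[0,2])/K[0,0],(v-K[1,2])/K[1,1]]);s=y.copy()
    for _ in range(30): s=y/(1+c["k1"]*(s@s))
    T=np.array(c["world_from_camera"]);d=T[:3,:3]@np.array([s[0],-s[1],-1]);return T[:3,3],d/np.linalg.norm(d)
def onplane(c,u,v,p,n=(0,0,1)):
    o,d=ray(c,u,v);n=np.array(n);return o+d*((np.array(p)-o)@n)/(d@n)
def tri(rs):
    A=np.zeros((3,3));b=np.zeros(3)
    for o,d in rs:
        P=np.eye(3)-np.outer(d,d);A+=P;b+=P@o
    x=np.linalg.solve(A,b);return x,[np.linalg.norm((np.eye(3)-np.outer(d,d))@(x-o)) for o,d in rs]
def proj(c,X):
    T=np.array(c["world_from_camera"]);K=np.array(c["camera_matrix"])
    q=T[:3,:3].T@(np.array(X)-T[:3,3]);s=np.array([q[0],-q[1]])/-q[2];s=s*(1+c["k1"]*(s@s))
    return K[0,0]*s[0]+K[0,2],K[1,1]*s[1]+K[1,2]
def save(n,c): cv2.imwrite("pics/"+n+".png",c["pixels"][:,:,::-1])
def load(n):
    import pickle;return pickle.load(open(n+".pkl","rb"))
def grab(cam,n):
    import pickle;c=capture(cam);pickle.dump(c,open(n+".pkl","wb"));save(n,c);return c
E
python3 - <<'E'
from h import *
for k in("scene","top"):
    c=grab(k,k+"0");print(k,np.round(c["world_from_camera"],3).tolist(),c["camera_matrix"],c["k1"])
print(sense())
E
```

```text
pics
scene [[0.574, -0.661, 0.483, 1.176], [0.819, 0.47, -0.331, -0.47], [-0.008, 0.585, 0.811, 1.164], [0.0, 0.0, 0.0, 1.0]] [[510.88584817   0.         281.52260783]
 [  0.         510.88584817 207.62033262]
 [  0.           0.           1.        ]] 0.04687866479179146
top [[0.014, 0.988, -0.156, 0.371], [-1.0, 0.017, 0.014, -0.011], [0.017, 0.156, 0.988, 1.229], [0.0, 0.0, 0.0, 1.0]] [[467.56294027   0.         276.14484616]
 [  0.         467.56294027 204.84217945]
 [  0.           0.           1.        ]] -0.07711728807174888
{'time_s': 0.1, 'joint_positions': array([-1.31510014e+00,  1.59008017e-01,  1.59811234e+00, -1.46936276e-05,
        1.38622466e+00, -2.10127549e-01]), 'joint_vel': array([-6.82480484e-05, -1.31239022e-03, -3.68687842e-03,  6.11880848e-04,
        2.80090018e-03, -1.03396087e-03]), 'tau': array([ 2.92762149e-05, -3.96990395e+01, -3.32338464e+01, -2.15011764e-04,
        4.25129387e-03, -1.02494320e-05]), 'eef_pos': array([ 0.25809521, -0.51323943,  0.24939997]), 'tcp_rot': array([-3.05505945e+00, -7.24716318e-01,  8.53420557e-05]), 'force': array([ 0.21382128, -0.68455786, -0.36327161]), 'wrist_torque': array([0.01153838, 0.01253913, 0.0314146 ]), 'gripper_force': 0.0, 'finger_gap': 1.0030626057331609}
```

View pics/scene0.png

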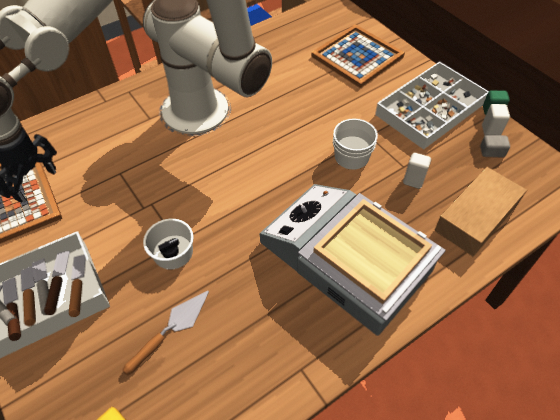

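View pics/top0.png

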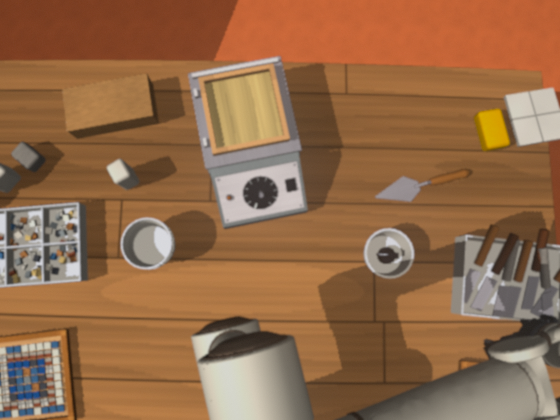

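The scene view has the tub with the knob at about (169,245) and the dial at (305,211). In the top view the tub is at (388,253), the dial at (261,192) and the stack at (148,243). Next I triangulate the dial and the tub.

```bash
cat >> h.py <<'E'
def blob(img,box,f,amin=30):
    x0,y0,x1,y1=box;m=np.zeros(img.shape[:2],np.uint8);m[y0:y1,x0:x1]=f(img[y0:y1,x0:x1].astype(int))
    n,l,s,ce=cv2.connectedComponentsWithStats(m);i=1+np.argmax(s[1:,4]);mm=(l==i).astype(np.uint8)
    cs,_=cv2.findContours(mm,0,1);h=cv2.convexHull(max(cs,key=cv2.contourArea));return cv2.fitEllipse(h),s[i],ce[i],mm
dark=lambda a:(a.max(2)<75)
white=lambda a:(a.min(2)>105)&(a.max(2)-a.min(2)<40)
E
python3 - <<'E'
from h import *
s,t=load("scene0"),load("top0")
es,*_=blob(s["pixels"],(280,190,330,235),dark);et,*_=blob(t["pixels"],(238,170,284,215),dark)
print("dial",es,et,tri([ray(s,*es[0]),ray(t,*et[0])]))
es,st,*_=blob(s["pixels"],(135,210,205,275),white);et,st2,*_=blob(t["pixels"],(355,222,424,285),white)
print("tub",es,st,et,st2,tri([ray(t,*et[0]),ray(s,169.5,237)]))
ks,_,c1,_=blob(s["pixels"],(155,232,185,260),dark);kt,_,c2,_=blob(t["pixels"],(370,240,408,270),dark)
print("knob",ks,kt,c1,c2,tri([ray(s,*c1),ray(t,*c2)]))
w=capture("wrist");print(np.round(w["world_from_camera"],3).tolist(),w["camera_matrix"],w["k1"])
E
```

```text
dial ((305.0943908691406, 211.1586151123047), (16.5383358001709, 33.181278228759766), 65.09325408935547) ((259.8342590332031, 192.40719604492188), (29.352460861206055, 31.901851654052734), 75.83670806884766) (array([0.58096409, 0.01233158, 0.08925635]), [np.float64(0.001292834445927511), np.float64(0.0012928344459274051)])
tub ((168.95346069335938, 239.94125366210938), (42.081512451171875, 51.867469787597656), 77.86920928955078) [ 144  219   49   42 1091] ((388.6283874511719, 252.66641235351562), (50.03755569458008, 50.67848587036133), 105.57354736328125) [ 364  228   51   50 1548] (array([ 0.43792241, -0.30890389,  0.07397115]), [np.float64(2.3936674632694068e-05), np.float64(2.3936674632742136e-05)])
knob ((169.69766235351562, 248.291748046875), (16.45771598815918, 22.89291763305664), 71.01425170898438) ((386.8738708496094, 255.0653076171875), (14.165251731872559, 19.34141731262207), 89.15233612060547) [169.04761905 248.75396825] [387.18181818 255.32954545] (array([ 0.43394868, -0.31882305,  0.0210654 ]), [np.float64(0.0002623297122413612), np.float64(0.0002623297122413914)])
[[0.449, 0.86, 0.242, 0.32], [-0.894, 0.432, 0.119, -0.482], [-0.002, -0.27, 0.963, 0.373], [0.0, 0.0, 0.0, 1.0]] [[367.77069151   0.         274.29431744]
 [  0.         367.77069151 218.26503122]
 [  0.           0.           1.        ]] -0.09526030461043018
```

Call:
{"api": "apply_moves", "payload": {"series": [{"dx": 1.2,"dy": -0.5,"dz": 0.25,"fingers": 85},{"dx": 2.4,"dy": -1,"dz": 0.5},{"dx": 3.6,"dy": -1.5,"dz": 0.75},{"dx": 4.9,"dy": -2,"dz": 1},{"dx": 6.1,"dy": -2.4,"dz": 1.25},{"dx": 6.1,"dy": -2.4,"dz": 1.25},{"dx": 6.1,"dy": -2.4,"dz": 1.25}]}}

```text
validation failed for argument at $.se...
```

```bash
python3 - <<'E'
from h import *
c=grab("wrist","w1");s=sense();print(s["eef_pos"],s["tcp_rot"],s["time_s"]);print(proj(c,[.434,-.316,.035]),proj(c,[.438,-.309,.066]))
E
```

```text
[ 0.25815154 -0.51340465  0.24969495] [-3.05564032e+00 -7.24785649e-01  8.61660708e-06] 0.2
(np.float64(158.44919070370347), np.float64(-94.08942596350542)) (np.float64(141.41328471460162), np.float64(-121.56114376531846))
```

View pics/w1.png

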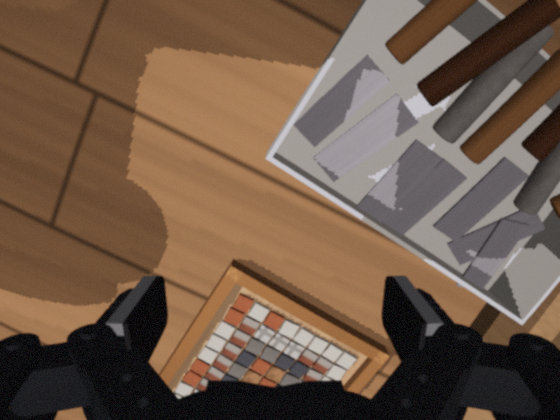

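The move was refused, so this picture still shows the start position with the mosaic and tool tray and no tub. I'll resend it with every field filled in.

Call:
{"api": "apply_moves", "payload": {"newtons": 40, "series": [{"dx": 1.2,"dy": -0.5,"dz": 0.25,"rx": 0,"ry": 0,"rz": 0,"fingers": 85},{"dx": 2.4,"dy": -1.0,"dz": 0.5,"rx": 0,"ry": 0,"rz": 0,"fingers": 85},{"dx": 3.6,"dy": -1.5,"dz": 0.75,"rx": 0,"ry": 0,"rz": 0,"fingers": 85},{"dx": 4.9,"dy": -2.0,"dz": 1.0,"rx": 0,"ry": 0,"rz": 0,"fingers": 85},{"dx": 6.1,"dy": -2.4,"dz": 1.25,"rx": 0,"ry": 0,"rz": 0,"fingers": 85},{"dx": 6.1,"dy": -2.4,"dz": 1.25,"rx": 0,"ry": 0,"rz": 0,"fingers": 85},{"dx": 6.1,"dy": -2.4,"dz": 1.25,"rx": 0,"ry": 0,"rz": 0,"fingers": 85}]}}

```text
time_s: 1.08
eef_pos: [0.4329, -0.3188, 0.2004]
tcp_rot: [3.056, 0.725, -0.001]
force: [0.2, -0.4, 0.3]
finger_gap: 0.994
gripper_force: 0.0
```

```bash
python3 - <<'E'
from h import *
c=grab("wrist","w2");s=sense();print(s["eef_pos"],s["tcp_rot"],s["time_s"]);print(proj(c,[.434,-.316,.035]),proj(c,[.438,-.309,.066]))
E
```

```text
[ 0.43265682 -0.31926841  0.20056109] [ 3.05645383e+00  7.23634664e-01 -2.90251426e-04] 1.125
(np.float64(272.09274346989554), np.float64(201.23818761918602)) (np.float64(265.63256653183504), np.float64(201.89512201191124))
```

View pics/w2.png

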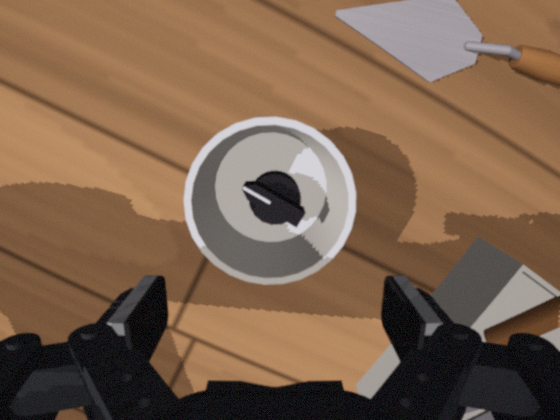

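The wrist view centres on the tub. The knob body is at about (274,197), the white line runs from (270,202) to the nose at (243,186), and the tail is near (302,222).

```bash
cat >> h.py <<'E'
def inbowl(c,e,f=.85):
    m=np.zeros(c["pixels"].shape[:2],np.uint8);cv2.ellipse(m,(tuple(e[0]),(e[1][0]*f,e[1][1]*f),e[2]),1,-1);return m
def knob(c,box):
    "dark knob blob, white line within its hull"
    g=c["pixels"].astype(int);_,st,ce,m=blob(g,box,lambda a:a.max(2)<70)
    cs,_=cv2.findContours(m,0,1);h=cv2.convexHull(max(cs,key=cv2.contourArea))
    hm=np.zeros_like(m);cv2.fillPoly(hm,[h],1)
    return st,ce,h.reshape(-1,2),hm,m
E
python3 - <<'E'
from h import *
c=load("w2");st,ce,h,hm,m=knob(c,(225,160,325,245));print(st,ce)
g=c["pixels"];print(h.tolist())
big=cv2.resize(g[150:250,220:330],None,fx=7,fy=5.9,interpolation=cv2.INTER_CUBIC);cv2.imwrite("pics/k.png",big[:,:,::-1])
E
```

```text
[ 245  171   59   54 2156] [276.06957328 198.18552876]
[[277, 171], [281, 172], [284, 173], [286, 174], [289, 176], [294, 181], [297, 187], [299, 193], [303, 209], [303, 214], [297, 223], [296, 224], [294, 224], [271, 223], [262, 220], [257, 216], [255, 214], [252, 209], [251, 207], [245, 193], [245, 183], [246, 182], [267, 172], [272, 171]]
```

View pics/k.png

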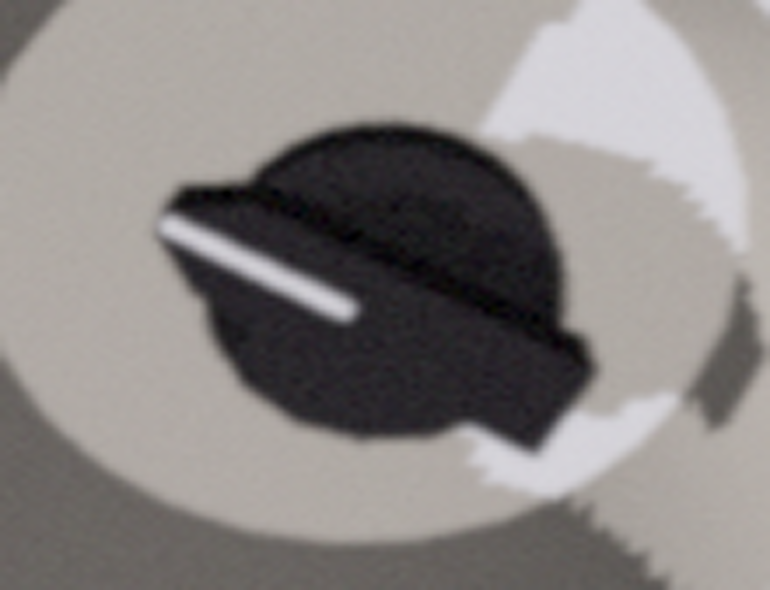

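```bash
python3 - <<'E'
from h import *
c=load("w2");P=lambda u,v,z:onplane(c,u,v,[0,0,z])
n=P(242.9,187.6,.044);t=P(300.4,219.5,.044);l=P(270,202.9,.044)
print(n,t,l,np.linalg.norm(n-t),np.degrees(np.arctan2(*(n-t)[1::-1])),np.degrees(np.arctan2(*(n-l)[1::-1])))
d=(n-t)/np.linalg.norm(n-t);print("axis",n-.029*d,t+.024*d)
# body circle at z=.025
print("body",P(273.5,196.5,.025))
e,st,_,_=blob(c["pixels"],(170,100,370,300),lambda a:(a.min(2)>150)&(a.max(2)-a.min(2)<40));print("rim",e,P(*e[0],.066))
s=sense();q=s["joint_positions"];x=R.from_rotvec(s["tcp_rot"]).as_matrix()[:,0];print(q,np.arctan2(x[1],x[0]),q[0]-q[5]+np.pi/2)
E
```

```text
[ 0.43544556 -0.29005961  0.044     ] [ 0.43269308 -0.34179809  0.044     ] [ 0.43396602 -0.31424586  0.044     ] 0.051811640600973416 86.95474540262897 86.49942119268272
axis [ 0.43390495 -0.31901866  0.044     ] [ 0.43396808 -0.31783198  0.044     ]
body [ 0.43603616 -0.3162234   0.025     ]
rim ((269.4456481933594, 199.64984130859375), (167.1800994873047, 172.83753967285156), 94.7009048461914) [ 0.44071651 -0.31071614  0.066     ]
[-8.60353012e-01  1.05162883e-01  1.75659756e+00 -4.80689901e-04
  1.27934526e+00  2.45629962e-01] 0.46495126647946305 0.4648133518855817
```

Call:
{"api": "apply_moves", "payload": {"newtons": 40, "series": [{"dx": 0,"dy": 0,"dz": 0.2,"rx": 0,"ry": 0,"rz": -2,"fingers": 45},{"dx": 0,"dy": 0,"dz": 0.4,"rx": 0,"ry": 0,"rz": -4,"fingers": 45},{"dx": 0,"dy": 0,"dz": 0.6,"rx": 0,"ry": 0,"rz": -6,"fingers": 45},{"dx": 0,"dy": 0,"dz": 0.8,"rx": 0,"ry": 0,"rz": -8,"fingers": 45},{"dx": 0.03,"dy": 0,"dz": 1,"rx": 0,"ry": 0,"rz": -10,"fingers": 45},{"dx": 0.03,"dy": 0,"dz": 1,"rx": 0,"ry": 0,"rz": -12,"fingers": 45},{"dx": 0.03,"dy": 0,"dz": 1,"rx": 0,"ry": 0,"rz": -12,"fingers": 45},{"dx": 0.03,"dy": 0,"dz": 1,"rx": 0,"ry": 0,"rz": -12,"fingers": 45}]}}

```text
time_s: 2.12
eef_pos: [0.4339, -0.3187, 0.1607]
tcp_rot: [2.289, 2.151, -0.0]
force: [-0.2, -0.5, -0.1]
finger_gap: 0.53
gripper_force: 0.0
```

```bash
python3 - <<'E'
from h import *
c=grab("wrist","w3");s=sense();print(s["eef_pos"],s["tcp_rot"],s["time_s"],s["joint_positions"]);print(proj(c,[.434,-.3184,.044]))
u,v=map(int,proj(c,[.434,-.3184,.044]));print(u,v)
big=cv2.resize(c["pixels"][v-50:v+50,u-55:u+55],None,fx=7,fy=5.9,interpolation=cv2.INTER_CUBIC);cv2.imwrite("pics/k3.png",big[:,:,::-1])
E
```

```text
[ 0.43395451 -0.31848641  0.16061433] [ 2.28775933e+00  2.15221178e+00 -1.38987314e-04] 2.175 [-8.57722349e-01  1.50868899e-01  1.79019460e+00 -6.81343013e-05
  1.19992971e+00 -7.96658778e-01]
(np.float64(273.55767412025403), np.float64(219.8402469772753))
273 219
```

View pics/k3.png

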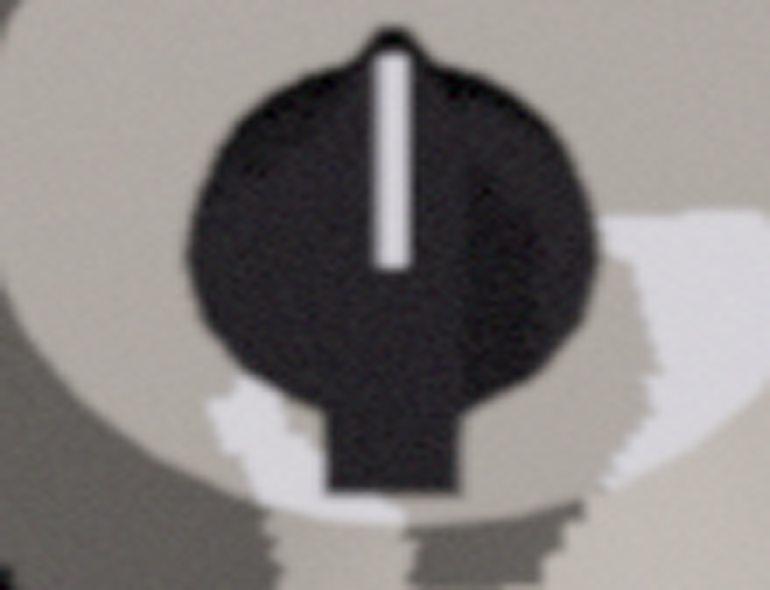

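The knob stands aligned with the tool: the line starts at (274,214), its nose end is at (274,178) and the tail's end is at (274,252). I triangulate these against w2.

```bash
python3 - <<'E'
from h import *
a,b=load("w2"),load("w3")
for p,q in (((270,202.9),(274,214.4)),((242.9,187.6),(274,177.8)),((300.4,219.5),(274.1,252))):
    print(tri([ray(a,*p),ray(b,*q)]), onplane(b,*q,[0,0,.044]))
e,*_=blob(b["pixels"],(150,80,400,370),lambda a:(a.min(2)>150)&(a.max(2)-a.min(2)<40));print(e,onplane(b,*e[0],[0,0,.066]))
ea,*_=blob(a["pixels"],(170,100,370,300),lambda a:(a.min(2)>150)&(a.max(2)-a.min(2)<40));print(tri([ray(a,*ea[0]),ray(b,*e[0])]))
E
```

```text
(array([ 0.43454913, -0.31396399,  0.04650667]), [np.float64(5.588721923927256e-05), np.float64(5.588721923915703e-05)]) [ 0.43454077 -0.31459463  0.044     ]
(array([ 0.43589812, -0.28976269,  0.04503129]), [np.float64(0.0003670187429742447), np.float64(0.00036701874297414156)]) [ 0.43611043 -0.28963815  0.044     ]
(array([ 0.43284792, -0.3416514 ,  0.04437705]), [np.float64(9.824085171687167e-05), np.float64(9.824085171681869e-05)]) [ 0.43290441 -0.34171667  0.044     ]
((278.2171630859375, 212.82122802734375), (193.9875030517578, 200.2730712890625), 92.72116088867188) [ 0.43758053 -0.30782957  0.066     ]
(array([ 0.43744646, -0.31208704,  0.0501731 ]), [np.float64(7.090875918309835e-05), np.float64(7.090875918310906e-05)])
```

Call:
{"api": "apply_moves", "payload": {"newtons": 50, "series": [{"dx": 0,"dy": 0,"dz": 0.7,"rx": 0,"ry": 0,"rz": 0,"fingers": 42},{"dx": 0,"dy": 0.01,"dz": 1.4,"rx": 0,"ry": 0,"rz": 0,"fingers": 40},{"dx": 0,"dy": 0.01,"dz": 2.1,"rx": 0,"ry": 0,"rz": 0,"fingers": 40},{"dx": 0,"dy": 0.01,"dz": 2.6,"rx": 0,"ry": 0,"rz": 0,"fingers": 40},{"dx": 0,"dy": 0.01,"dz": 2.82,"rx": 0,"ry": 0,"rz": 0,"fingers": 40},{"dx": 0,"dy": 0.01,"dz": 2.82,"rx": 0,"ry": 0,"rz": 0,"fingers": 25},{"dx": 0,"dy": 0.01,"dz": 2.82,"rx": 0,"ry": 0,"rz": 0,"fingers": 8},{"dx": 0,"dy": 0.01,"dz": 2.82,"rx": 0,"ry": 0,"rz": 0,"fingers": 8},{"dx": 0,"dy": 0.01,"dz": 2.82,"rx": 0,"ry": 0,"rz": 0,"fingers": 8},{"dx": 0,"dy": 0.01,"dz": 2.82,"rx": 0,"ry": 0,"rz": 0,"fingers": 8}]}}

```text
time_s: 3.42
eef_pos: [0.4352, -0.3185, 0.0486]
tcp_rot: [2.283, 2.155, -0.0]
force: [-0.3, 1.1, 5.2]
finger_gap: 0.15
gripper_force: 52.3
```

Call:
{"api": "apply_moves", "payload": {"newtons": 50, "series": [{"dx": 0,"dy": 0,"dz": -0.3,"rx": 0,"ry": 0,"rz": 0,"fingers": 8},{"dx": 0,"dy": 0,"dz": -1.0,"rx": 0,"ry": 0,"rz": 0,"fingers": 8},{"dx": 0,"dy": 0,"dz": -2.0,"rx": 0,"ry": 0,"rz": 0,"fingers": 8},{"dx": 0,"dy": 0,"dz": -3.2,"rx": 0,"ry": 0,"rz": 0,"fingers": 8},{"dx": 0,"dy": 0,"dz": -4.4,"rx": 0,"ry": 0,"rz": 0,"fingers": 8},{"dx": 0,"dy": 0,"dz": -5.3,"rx": 0,"ry": 0,"rz": 0,"fingers": 8},{"dx": 0,"dy": 0,"dz": -5.3,"rx": 0,"ry": 0,"rz": 0,"fingers": 8}]}}

```text
time_s: 4.3
eef_pos: [0.4358, -0.3191, 0.2637]
tcp_rot: [2.279, 2.151, -0.0]
force: [0.2, -0.0, -1.2]
finger_gap: 0.149
gripper_force: 51.5
```

```bash
python3 - <<'E'
from h import *
c=grab("wrist","w4");s=sense();print(s["eef_pos"],s["tcp_rot"],s["time_s"],s["finger_gap"],s["force"])
p=s["eef_pos"]
for z in(-.004,0.003):print(proj(c,p+[0,0,z]))
u,v=map(int,proj(c,p));
big=cv2.resize(c["pixels"][200:400,140:420],None,fx=2.8,fy=2.8,interpolation=cv2.INTER_CUBIC);cv2.imwrite("pics/k4.png",big[:,:,::-1])
E
```

```text
[ 0.43492527 -0.3181928   0.2609475 ] [ 2.28265324e+00  2.15444474e+00 -1.44910817e-04] 4.35 0.15028106819623452 [-0.72142171  0.53009627 -1.51850498]
(np.float64(270.3647864009345), np.float64(295.2347899599845))
(np.float64(270.264171850071), np.float64(304.05447630414443))
```

View pics/k4.png

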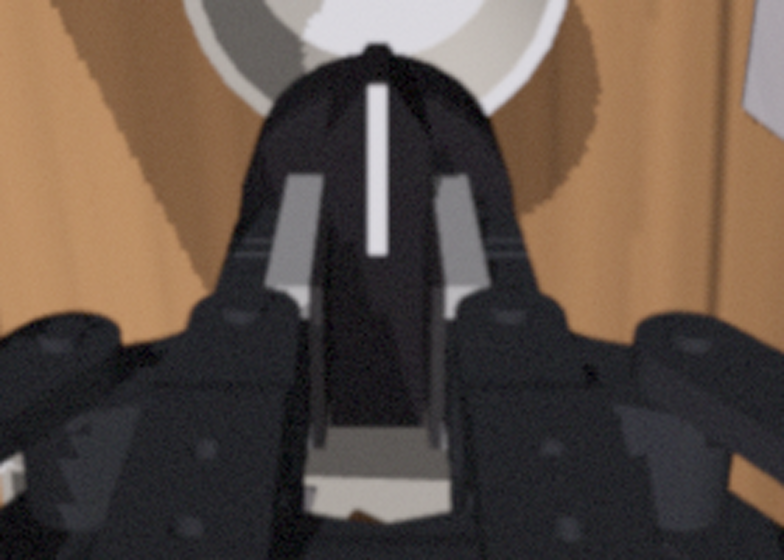

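The knob is held squarely, with its line running from (275,291) to (275,230) in the full frame. Next I work out the in-hand offset and a square-on view of the dial.

```bash
cat >> h.py <<'E'
def tool(psi,yaw,tilt=np.radians(32)):
    "tool pose with z into panel; tool x at angle yaw anticlockwise from panel +x. returns tool R, panel R"
    n=np.array([-np.sin(tilt)*np.cos(psi),-np.sin(tilt)*np.sin(psi),np.cos(tilt)])
    y=np.array([-np.sin(psi),np.cos(psi),0]);x=np.cross(y,n);Pn=np.c_[x,y,n]
    tx=Pn@[np.cos(yaw),np.sin(yaw),0];return np.c_[tx,np.cross(-n,tx),-n],Pn
def units(p,Rt,s=None):
    s=s or sense();R0=R.from_rotvec(s["tcp_rot"]).as_matrix()
    print("d",np.round(R0.T@(p-s["eef_pos"])/.04,3),"r",np.round(np.degrees(R.from_matrix(R0.T@Rt).as_rotvec())/5,3))
E
python3 - <<'E'
from h import *
from scipy.optimize import least_squares
s=sense();c=load("w4");R0=R.from_rotvec(s["tcp_rot"]).as_matrix()
f=lambda q:np.r_[[np.array(proj(c,s["eef_pos"]+R0@np.array([q[0]+a,q[1],q[2]])))-uv for a,uv in ((.0042,(274.6,291.1)),(.0286,(274.6,230)))]].ravel()
r=least_squares(f,[0,0,.004]);print("top centre in tool",r.x,r.fun)
Rt,Pn=tool(.175,np.pi/2);D=np.array([.581,.012,.089])
units(D+Pn[:,2]*.12-Rt[:,0]*.069,Rt);print(D+Pn[:,2]*.12-Rt[:,0]*.069)
E
```

```text
top centre in tool [-0.00043659  0.00165006  0.00018553] [ 1.09107450e-02 -3.65647463e-06 -1.03505980e-02  3.73274239e-06]
d [6.41  2.017 1.746] r [-6.351  0.769 -2.59 ]
[ 0.53039439 -0.06701772  0.19076577]
```

Call:
{"api": "apply_moves", "payload": {"newtons": 50, "series": [{"dx": 1.2,"dy": 0.4,"dz": 0.3,"rx": -1.2,"ry": 0.15,"rz": -0.5,"fingers": 8},{"dx": 2.5,"dy": 0.8,"dz": 0.6,"rx": -2.4,"ry": 0.3,"rz": -1.0,"fingers": 8},{"dx": 3.8,"dy": 1.2,"dz": 0.9,"rx": -3.6,"ry": 0.45,"rz": -1.5,"fingers": 8},{"dx": 5.1,"dy": 1.6,"dz": 1.3,"rx": -5.0,"ry": 0.6,"rz": -2.0,"fingers": 8},{"dx": 6.41,"dy": 2.02,"dz": 1.75,"rx": -6.35,"ry": 0.77,"rz": -2.59,"fingers": 8},{"dx": 6.41,"dy": 2.02,"dz": 1.75,"rx": -6.35,"ry": 0.77,"rz": -2.59,"fingers": 8},{"dx": 6.41,"dy": 2.02,"dz": 1.75,"rx": -6.35,"ry": 0.77,"rz": -2.59,"fingers": 8},{"dx": 6.41,"dy": 2.02,"dz": 1.75,"rx": -6.35,"ry": 0.77,"rz": -2.59,"fingers": 8}]}}

```text
time_s: 5.35
eef_pos: [0.5307, -0.0679, 0.1904]
tcp_rot: [1.751, 2.084, 0.598]
force: [0.9, 0.0, 0.7]
finger_gap: 0.148
gripper_force: 51.5
```

```bash
python3 - <<'E'
from h import *
c=grab("wrist","w5");s=sense();print(s["eef_pos"],s["tcp_rot"],s["time_s"],s["finger_gap"],s["joint_positions"])
print(proj(c,[.581,.012,.089]))
E
```

```text
[ 0.53068706 -0.06792324  0.19043371] [1.75091642 2.08365681 0.59787869] 5.4 0.1460714660188597 [-0.55269886 -0.23160779  2.18918477  0.50534447  0.81494633 -1.00797552]
(np.float64(273.2802645925614), np.float64(113.99506208804628))
```

View pics/w5.png

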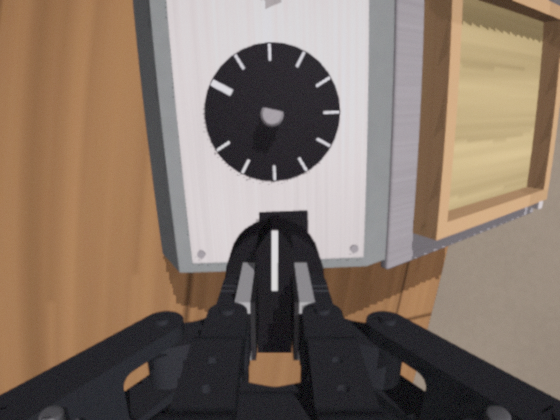

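The dial is nearly square-on with its centre at about (272,112). The broad off tick is at (221,87), the steel spindle tip at (272,115), and the held knob's line runs from (275,230) to (275,290). I'll get the rest numerically.

```bash
python3 - <<'E'
from h import *
c=load("w5");g=c["pixels"].astype(int)
e,st,_,m=blob(g,(195,32,350,192),lambda a:a.max(2)<90);print("dial",e,st)
D=np.array([.581,.012,.089]);s=sense();R0=R.from_rotvec(s["tcp_rot"]).as_matrix();n=-R0[:,2]
# hull points on the plane
cs,_=cv2.findContours(m,0,1);h=max(cs,key=cv2.contourArea).reshape(-1,2)
h=cv2.convexHull(h).reshape(-1,2)
P=np.array([R0.T@(onplane(c,*p,D,n)-s["eef_pos"]) for p in h]);
A=np.c_[2*P[:,:2],np.ones(len(P))];q=np.linalg.lstsq(A,(P[:,:2]**2).sum(1),rcond=None)[0]
print("circle centre tool",q[:2],"diam",2*np.sqrt(q[2]+q[:2]@q[:2]),"z",P[0,2])
# ticks
wm=((g.min(2)>150)&(cv2.fillPoly(np.zeros(g.shape[:2],np.uint8),[h.astype(np.int32)],1)>0)).astype(np.uint8)
k,l,ss,ce=cv2.connectedComponentsWithStats(wm)
for i in range(1,k):
    if ss[i,4]>8:
        p=R0.T@(onplane(c,*ce[i],D,n)-s["eef_pos"])-np.r_[q[:2],0];print(ss[i,4],ce[i].round(1),round(np.hypot(p[0],p[1]),4),"ang from tool y (ccw)",np.degrees(np.arctan2(p[0],p[1])).round(1))
for v in range(102,130):print(v," ".join("%3d"%x for x in g[v,256:290].mean(1)))
E
```

```text
dial ((271.6611328125, 111.38541412353516), (133.771728515625, 137.12591552734375), 177.1944580078125) [  205    43   134   138 13096]
circle centre tool [ 0.07010791 -0.00103717] diam 0.08591189174973567 z 0.11966852251993607
50 [269.   51.5] 0.0379 ang from tool y (ccw) 92.3
52 [300.1  58.8] 0.0379 ang from tool y (ccw) 62.1
51 [238.9  61.2] 0.0381 ang from tool y (ccw) 122.4
52 [322.6  81.3] 0.0379 ang from tool y (ccw) 32.0
160 [221.2  87.1] 0.0359 ang from tool y (ccw) 152.5
197 [271.4 115.5] 0.0011 ang from tool y (ccw) -97.2
45 [330.7 112. ] 0.0378 ang from tool y (ccw) 1.8
49 [323.  141.8] 0.0379 ang from tool y (ccw) -28.0
49 [222.9 145.6] 0.0378 ang from tool y (ccw) -147.7
48 [302.3 163.8] 0.038 ang from tool y (ccw) -57.9
45 [245. 166.] 0.038 ang from tool y (ccw) -117.8
40 [274.  172.5] 0.038 ang from tool y (ccw) -87.8
102  40  42  44  40  42  47  46  43  43  47  44  44  37  46  43  44  48  45  44  45  48  45  41  44  43  46  48  45  43  41  50  39  43  43
103  43  49  40  44  42  39  40  44  44  46  41  44  43  41  40  45  46  44  47  46  46  43  45  41  40  49  40  45
[... 2964 characters left out ...]

125  39  36  37  34  34  33  31  30  37  47  55  69  75  86  90  98  96  94  89  84  78  66  57  51  42  43  47  41  39  43  45  39  46  41
126  34  35  30  35  28  33  28  34  33  35  39  47  57  57  61  69  71  67  65  57  51  40  46  44  48  42  45  38  43  39  44  43  48  44
127  32  33  30  31  34  33  32  29  30  33  28  30  38  40  41  46  48  40  39  41  35  37  36  43  40  46  46  46  43  42  40  46  44  49
128  33  32  33  31  29  37  32  28  27  35  27  31  19  38  34  36  35  35  28  30  38  32  39  41  43  41  43  41  46  41  42  42  43  41
129  35  33  29  31  30  32  32  28  26  29  37  28  30  33  37  31  31  31  32  34  30  30  38  43  38  38  40  42  38  40  41  36  42  43
```

```bash
python3 - <<'E'
from h import *
s=sense();R0=R.from_rotvec(s["tcp_rot"]).as_matrix();D=s["eef_pos"]+R0@[.0701,-.003,.122];print(D)
Rt,Pn=tool(.218,np.radians(75.6))
print(np.degrees(R.from_matrix(R0.T@tool(.218,np.pi/2)[0]).as_rotvec()))
units(D+Pn[:,2]*.12-Rt[:,0]*.07,Rt)
E
```

```text
[0.57966356 0.01196368 0.08542708]
[-0.03944076  1.28899489 -2.2024302 ]
d [-0.025 -0.446  0.089] r [0.025 0.257 2.439]
```

Call:
{"api": "apply_moves", "payload": {"newtons": 50, "series": [{"dx": -0.02,"dy": -0.45,"dz": 0.09,"rx": 0.02,"ry": 0.26,"rz": 2.0,"fingers": 8},{"dx": -0.02,"dy": -0.45,"dz": 0.09,"rx": 0.02,"ry": 0.26,"rz": 2.44,"fingers": 8},{"dx": -0.02,"dy": -0.45,"dz": 0.09,"rx": 0.02,"ry": 0.26,"rz": 2.44,"fingers": 8},{"dx": -0.02,"dy": -0.45,"dz": 0.09,"rx": 0.02,"ry": 0.26,"rz": 2.44,"fingers": 8}]}}

```text
time_s: 5.9
eef_pos: [0.5174, -0.0702, 0.1775]
tcp_rot: [1.99, 1.928, 0.678]
force: [0.2, -0.4, -0.5]
finger_gap: 0.148
gripper_force: 51.5
```

```bash
cat >> h.py <<'E'
def dial(c,s,box,zt):
    "dial centre (px via plane), circle, ticks, spindle in tool frame; plane at tool z=zt"
    g=c["pixels"].astype(int);R0=R.from_rotvec(s["tcp_rot"]).as_matrix();p0=s["eef_pos"]+R0[:,2]*zt
    f=lambda p,dz=0:R0.T@(onplane(c,*p,p0-R0[:,2]*dz,R0[:,2])-s["eef_pos"])
    _,st,_,m=blob(g,box,lambda a:a.max(2)<120)
    cs,_=cv2.findContours(m,0,1);h=cv2.convexHull(max(cs,key=cv2.contourArea)).reshape(-1,2)
    P=np.array([f(p) for p in h])[:,:2]
    hf=np.float32(P*1e4).reshape(-1,1,2);el=cv2.fitEllipse(hf);print("px box",st,"ellipse in tool plane mm",np.round(np.array(el[0])/10,2),np.round(np.array(el[1])/10,2),round(el[2],1))
    ctr=np.array(el[0])/1e4
    wm=((g.min(2)>120)&(cv2.fillPoly(np.zeros(g.shape[:2],np.uint8),[h.astype(np.int32)],1)>0)).astype(np.uint8)
    k,l,ss,ce=cv2.connectedComponentsWithStats(wm);T=[];sp=None
    for i in range(1,k):
        p=f(ce[i])[:2]-ctr;r=np.hypot(*p)
        if .03<r<.042 and ss[i,4]>8:
            a=np.degrees(np.arctan2(p[0],p[1]));T.append(a)
        if r<.008: sp=l==i
    T=np.array(T);off=((T+15)%30-15);print("panel x from tool y ccw deg",off.mean().round(2),"n",len(T),off.round(1))
    cs,_=cv2.findContours(sp.astype(np.uint8),0,1);h=max(cs,key=cv2.contourArea).reshape(-1,2)
    S=np.array([f(p,.016) for p in h])[:,:2]*1e3;print("spindle extent mm x",S[:,0].min(),S[:,0].max(),"y",S[:,1].min(),S[:,1].max())
    # flat = top (+x) edge: per y, the largest x
    ym=(S[:,1].min()+S[:,1].max())/2;xs=S[(np.abs(S[:,1]-ym)<4.5)&(S[:,0]>S[:,0].mean())]
    a=np.polyfit(xs[:,1],xs[:,0],1);print("flat: x=%.2f at mid y=%.2f, slope deg %.1f n %d"%(np.polyval(a,ym),ym,np.degrees(np.arctan(a[0])),len(xs)))
    return ctr
E
python3 - <<'E'
from h import *
c=grab("wrist","w6");s=sense();print(s["eef_pos"],s["joint_positions"]);dial(c,s,(195,25,360,192),.122)
E
```

```text
[ 0.51736674 -0.07006922  0.17742749] [-0.59077623 -0.24071009  2.22509679  0.54797778  0.82981354 -0.86747545]
px box [  210    44   136   139 13690] ellipse in tool plane mm [69.07  2.78] [88.01 88.1 ] 151.1
panel x from tool y ccw deg 14.35 n 11 [14.3 14.3 14.4 14.1 14.3 14.4 14.5 14.4 14.3 14.4 14.4]
spindle extent mm x 63.833079270534164 72.12878418391344 y -3.0074985526976 9.698374387581595
flat: x=72.13 at mid y=3.35, slope deg -0.0 n 14
```

Call:
{"api": "apply_moves", "payload": {"newtons": 50, "series": [{"dx": 0,"dy": 0,"dz": 0.6,"rx": 0,"ry": 0,"rz": 0,"fingers": 8},{"dx": 0,"dy": 0,"dz": 1.2,"rx": 0,"ry": 0,"rz": 0,"fingers": 8},{"dx": 0,"dy": 0,"dz": 1.2,"rx": 0,"ry": 0,"rz": 0,"fingers": 8},{"dx": 0,"dy": 0,"dz": 1.2,"rx": 0,"ry": 0,"rz": 0,"fingers": 8}]}}

```text
time_s: 6.45
eef_pos: [0.542, -0.0642, 0.137]
tcp_rot: [1.99, 1.928, 0.678]
force: [0.2, -0.0, -1.1]
finger_gap: 0.146
gripper_force: 51.5
```

```bash
python3 - <<'E'
from h import *
s0=np.array([0.51736674,-0.07006922,0.17742749])
c=grab("wrist","w7");s=sense();R0=R.from_rotvec(s["tcp_rot"]).as_matrix();d=R0.T@(s["eef_pos"]-s0);print("moved",d*1e3)
for z in(.074,.072): dial(c,s,(170,0,385,230),z)
g=c["pixels"].astype(int)
print([(v,g[v,271:278].max(1).tolist()) for v in range(222,300,4)])
E
```

```text
moved [ 0.20043427  0.226161   47.51175423]
px box [  194    26   170   174 21334] ellipse in tool plane mm [68.89  2.51] [88.35 88.48] 87.8
panel x from tool y ccw deg 14.33 n 11 [14.3 14.3 14.3 14.4 14.3 14.3 14.3 14.3 14.4 14.4 14.4]
spindle extent mm x 63.3083372537981 72.21200721904763 y -3.616637560420858 9.288538735272763
flat: x=72.13 at mid y=2.84, slope deg -0.9 n 18
px box [  194    26   170   174 21334] ellipse in tool plane mm [68.9   2.49] [87.46 87.59] 87.8
panel x from tool y ccw deg 14.33 n 11 [14.3 14.3 14.3 14.4 14.3 14.3 14.3 14.3 14.4 14.4 14.4]
spindle extent mm x 63.371321015245414 72.17669431394633 y -3.570784535949355 9.191918395834785
flat: x=72.08 at mid y=2.81, slope deg -1.4 n 20
[(222, [34, 29, 22, 30, 27, 29, 32]), (226, [23, 26, 32, 33, 32, 28, 29]), (230, [108, 146, 158, 158, 154, 156, 138]), (234, [159, 209, 221, 220, 222, 219, 198]), (238, [158, 210, 221, 222, 221, 217, 200]), (242, [160, 209, 221, 220, 220, 218, 200]), (246, [161, 209, 220, 222, 223, 218, 197]), (250, [160, 209, 220, 222, 221, 218, 199]), (254, [160, 210, 221, 221, 221, 217, 197]), (258, [158, 210, 221, 222, 221, 218, 198]), (262, [161, 210, 221, 221, 221, 216, 192]), (266, [159, 210, 221, 221, 220, 209, 178]), (270, [158, 210, 220, 220, 220, 211, 176]), (274, [159, 210, 222, 220, 220, 211, 176]), (278, [159, 212, 220, 220, 219, 211, 177]), (282, [159, 210, 220, 221, 221, 209, 173]), (286, [159, 211, 221, 221, 219, 210, 175]), (290, [126, 174, 186, 185, 186, 174, 143]), (294, [41, 37, 37, 36, 35, 38, 38]), (298, [35, 38, 35, 42, 40, 34, 39])]
```

```bash
python3 - <<'E'
from h import *
from scipy.optimize import least_squares
c=load("w7");s=sense();R0=R.from_rotvec(s["tcp_rot"]).as_matrix();g=c["pixels"].astype(float).mean(2)
print(g[250,266:284].round(),g[224:234,274].round(),g[284:298,274].round())
def cen(v): w=np.clip(g[v,266:284]-45,0,None);return (w*np.arange(266,284)).sum()/w.sum()
print([round(cen(v),2) for v in range(232,290,6)])
def edge(seq,v0): 
    h=.5*(seq.min()+seq.max());i=np.where(np.diff(np.sign(seq-h)))[0][0];return v0+i+(h-seq[i])/(seq[i+1]-seq[i])
e0=edge(g[224:236,274],224);e1=edge(g[284:298,274],284);print(e0,e1)
uc0,uc1=cen(236),cen(286)
# line end points as measured in the tub views (same edges) gave 4.2 .. 28.6
f=lambda q:np.r_[[np.array(proj(c,s["eef_pos"]+R0@np.array([q[0]+a,q[1],q[2]])))-uv for a,uv in ((.0042,(uc1,e1)),(.0286,(uc0,e0)))]].ravel()
print(least_squares(f,[0,0,.004]).x*1e3)
# tub view w3 subpixel line edges
c=load("w3");g=c["pixels"].astype(float).mean(2);a=edge(g[172:190,274],172);b=edge(g[208:222,274],208);t=edge(g[246:258,274],246);print(a,b,t)
P=lambda v:onplane(c,274,v,[0,0,.044])[1]*1e3
print("rel tail: line start %.2f end %.2f (tail=-24)"%(P(b)-P(t)-24,P(a)-P(t)-24))
E
```

```text
[ 36.  37.  39.  38.  79. 159. 209. 219. 221. 220. 217. 198. 125.  51.
  38.  35.  31.  38.] [ 26.  27.  31.  25.  35.  79. 156. 205. 219. 220.] [218. 219. 219. 219. 219. 214. 184. 117.  49.  39.  33.  35.  37.  37.]
[np.float64(274.26), np.float64(274.27), np.float64(274.25), np.float64(274.28), np.float64(274.26), np.float64(274.22), np.float64(274.11), np.float64(274.12), np.float64(274.13), np.float64(274.12)]
229.58008658008657 290.8681592039801
[0.68321482 0.3248507  3.36278452]
172.95302013422818 214.03605769230768 252.6727272727273
rel tail: line start 3.87 end 31.79 (tail=-24)
```

```bash
python3 - <<'E'
from h import *
from scipy.optimize import least_squares
c=load("w3");s3=np.array([.43395451,-.31848641,.16061433]);R3=R.from_rotvec([2.28775933,2.15221178,-1.4e-4]).as_matrix()
F=lambda u,v,z=.044:R3.T@(onplane(c,u,v,[0,0,z])-s3)*1e3
g=c["pixels"].astype(float).mean(2);print(g[172:184,274].round())
for v in(252.67,214.04,177.8):print(v,F(274.1,v),F(274.1,v,.0455))
c=load("w7");s=sense();R0=R.from_rotvec(s["tcp_rot"]).as_matrix()
for z in(.003,.0045,.006):
    p0=s["eef_pos"]+R0[:,2]*z
    print(z,[(R0.T@(onplane(c,274.2,v,p0,R0[:,2])-s["eef_pos"])*1e3).round(2) for v in(290.87,229.58)])
E
```

```text
[156. 107.  47.   6.  25.  77. 150. 199. 209. 209. 210. 209.]
252.67 [-23.69543585   0.3245432  116.62569184] [-23.11874688   0.32688645 115.12541939]
214.04 [  4.22785369   0.37239747 116.61248833] [  4.63036504   0.37444222 115.11229824]
177.8 [ 28.98115303   0.41457364 116.60078367] [ 29.22926026   0.4163553  115.10066658]
0.003 [array([5.07, 0.32, 3.  ]), array([29.4 ,  0.34,  3.  ])]
0.0045 [array([4.31, 0.31, 4.5 ]), array([28.93,  0.34,  4.5 ])]
0.006 [array([3.55, 0.31, 6.  ]), array([28.46,  0.33,  6.  ])]
```

Call:
{"api": "apply_moves", "payload": {"newtons": 60, "series": [{"dx": 0.8,"dy": 0.03,"dz": 0,"rx": 0,"ry": 0,"rz": 0,"fingers": 8},{"dx": 1.72,"dy": 0.06,"dz": 0,"rx": 0,"ry": 0,"rz": 0,"fingers": 8},{"dx": 1.72,"dy": 0.06,"dz": 0,"rx": 0,"ry": 0,"rz": 0,"fingers": 8},{"dx": 1.72,"dy": 0.06,"dz": 0.15,"rx": 0,"ry": 0,"rz": 0,"fingers": 8},{"dx": 1.72,"dy": 0.06,"dz": 0.25,"rx": 0,"ry": 0,"rz": 0,"fingers": 8},{"dx": 1.72,"dy": 0.06,"dz": 0.25,"rx": 0,"ry": 0,"rz": 0,"fingers": 8}]}}

```text
time_s: 7.25
eef_pos: [0.5486, 0.0046, 0.1375]
tcp_rot: [1.993, 1.928, 0.678]
force: [0.5, 0.8, -1.0]
finger_gap: 0.146
gripper_force: 62.2
```

```bash
cat >> h.py <<'E'
S0=np.array([0.54206,-0.0642,0.137])
def rep():
    s=sense();R0=R.from_rotvec(s["tcp_rot"]).as_matrix()
    print("t",s["time_s"],"F tool",(R0.T@s["force"]).round(1),"M tool",(R0.T@s["wrist_torque"]).round(2),"from w7 pose mm",(R0.T@(s["eef_pos"]-S0)*1e3).round(2),"q",s["joint_positions"].round(2),s["gripper_force"])
E
python3 -c "
from h import *
for i in range(1):rep()"
```

```text
t 7.25 F tool [ 0.6 -0.2  1.1] M tool [ 0.34 -0.03 -0.01] from w7 pose mm [68.23  1.35 10.95] q [-0.37 -0.11  2.2   0.52  0.64 -0.7 ] 62.18023180961609
```

Call:
{"api": "apply_moves", "payload": {"newtons": 60, "series": [{"dx": 0,"dy": 0,"dz": 0.05,"rx": 0,"ry": 0,"rz": 0,"fingers": 8},{"dx": 0,"dy": 0,"dz": 0.08,"rx": 0,"ry": 0,"rz": 0,"fingers": 8},{"dx": 0,"dy": 0,"dz": 0.11,"rx": 0,"ry": 0,"rz": 0,"fingers": 8},{"dx": 0,"dy": 0,"dz": 0.13,"rx": 0,"ry": 0,"rz": 0,"fingers": 8},{"dx": 0,"dy": 0,"dz": 0.13,"rx": 0,"ry": 0,"rz": 0,"fingers": 8}]}}

```text
time_s: 7.88
eef_pos: [0.5514, 0.0058, 0.1337]
tcp_rot: [1.991, 1.928, 0.678]
force: [0.3, 0.1, -0.3]
finger_gap: 0.143
gripper_force: 62.2
```

```bash
python3 -c "
from h import *
rep()"
```

```text
t 7.875 F tool [0.  0.1 0.4] M tool [ 0.29 -0.07 -0.01] from w7 pose mm [68.89  1.75 15.81] q [-0.37 -0.09  2.2   0.53  0.63 -0.71] 62.170618772506714
```

Call:
{"api": "apply_moves", "payload": {"newtons": 60, "series": [{"dx": 0,"dy": 0,"dz": 0.03,"rx": 0,"ry": 0,"rz": 0,"fingers": 8},{"dx": 0,"dy": 0,"dz": 0.06,"rx": 0,"ry": 0,"rz": 0,"fingers": 8},{"dx": 0,"dy": 0,"dz": 0.09,"rx": 0,"ry": 0,"rz": 0,"fingers": 8},{"dx": 0,"dy": 0,"dz": 0.09,"rx": 0,"ry": 0,"rz": 0,"fingers": 8}]}}

```text
time_s: 8.38
eef_pos: [0.5532, 0.0062, 0.1305]
tcp_rot: [1.992, 1.929, 0.678]
force: [0.1, -0.1, -0.2]
finger_gap: 0.143
gripper_force: 62.2
```

```bash
python3 -c "
from h import *
rep()"
```

```text
t 8.375 F tool [-0.2  0.   0.2] M tool [ 0.27 -0.06 -0.03] from w7 pose mm [68.85  1.68 19.47] q [-0.37 -0.08  2.2   0.53  0.62 -0.71] 62.17048645019531
```

Call:
{"api": "apply_moves", "payload": {"newtons": 60, "series": [{"dx": 0,"dy": 0,"dz": 0.04,"rx": 0,"ry": 0,"rz": 0,"fingers": 8},{"dx": 0,"dy": 0,"dz": 0.08,"rx": 0,"ry": 0,"rz": 0,"fingers": 8},{"dx": 0,"dy": 0,"dz": 0.12,"rx": 0,"ry": 0,"rz": 0,"fingers": 8},{"dx": 0,"dy": 0,"dz": 0.15,"rx": 0,"ry": 0,"rz": 0,"fingers": 8},{"dx": 0,"dy": 0,"dz": 0.15,"rx": 0,"ry": 0,"rz": 0,"fingers": 8}]}}

```text
time_s: 9.0
eef_pos: [0.5563, 0.0069, 0.1254]
tcp_rot: [1.992, 1.929, 0.678]
force: [0.4, 1.1, 0.3]
finger_gap: 0.14
gripper_force: 62.2
```

```bash
python3 -c "
from h import *
rep()"
```

```text
t 9.0 F tool [1.1 0.4 0.1] M tool [ 0.27 -0.04  0.04] from w7 pose mm [68.88  1.69 25.48] q [-0.36 -0.06  2.19  0.54  0.6  -0.71] 62.1687376499176
```

Call:
{"api": "apply_moves", "payload": {"newtons": 60, "series": [{"dx": 0,"dy": 0,"dz": 0.03,"rx": 0,"ry": 0,"rz": 0,"fingers": 8},{"dx": 0,"dy": 0,"dz": 0.06,"rx": 0,"ry": 0,"rz": 0,"fingers": 8},{"dx": 0,"dy": 0,"dz": 0.09,"rx": 0,"ry": 0,"rz": 0,"fingers": 8},{"dx": 0,"dy": 0,"dz": 0.09,"rx": 0,"ry": 0,"rz": 0,"fingers": 8}]}}

```text
time_s: 9.5
eef_pos: [0.5569, 0.0071, 0.1252]
tcp_rot: [1.987, 1.936, 0.676]
force: [-62.9, -9.8, 56.7]
finger_gap: 0.146
gripper_force: 73.1
```

```bash
python3 -c "
from h import *
rep()"
```

```text
t 9.5 F tool [ -1.5 -24.4 -81.7] M tool [ 4.31 -0.47  0.15] from w7 pose mm [68.97  2.47 26.1 ] q [-0.36 -0.06  2.19  0.54  0.61 -0.72] 73.07035446166992
```

Call:
{"api": "apply_moves", "payload": {"newtons": 60, "series": [{"dx": 0,"dy": 0,"dz": -0.06,"rx": 0,"ry": 0,"rz": 0,"fingers": 8},{"dx": 0,"dy": 0,"dz": -0.06,"rx": 0,"ry": 0,"rz": 0,"fingers": 8}]}}

```text
time_s: 9.75
eef_pos: [0.5571, 0.0068, 0.1255]
tcp_rot: [1.99, 1.928, 0.678]
force: [-14.7, -3.5, 14.6]
finger_gap: 0.147
gripper_force: 64.9
```

```bash
python3 - <<'E'
from h import *
rep()
c=grab("wrist","w8");s=sense()
t=grab("scene","scene8")
g=c["pixels"];g=cv2.resize(g[150:400,150:400],None,fx=2.2,fy=2.2);u,v=map(int,proj(t,s["eef_pos"]));print(u,v)
b=cv2.resize(t["pixels"][v-45:v+55,u-60:u+30],None,fx=5.5,fy=5.5,interpolation=cv2.INTER_CUBIC)[:550];b=cv2.resize(b,(250,int(b.shape[0]*250/b.shape[1])))
o=np.zeros((550,800,3),np.uint8);o[:g.shape[0],:550]=g;o[:b.shape[0],550:]=b;cv2.imwrite("pics/c8.png",o[:,:,::-1])
E
```

```text
t 9.75 F tool [ -1.5  -4.8 -20.4] M tool [ 1.09 -0.23  0.01] from w7 pose mm [68.75  2.46 25.77] q [-0.36 -0.06  2.19  0.54  0.6  -0.72] 64.88914847373962
298 197
```

View pics/c8.png

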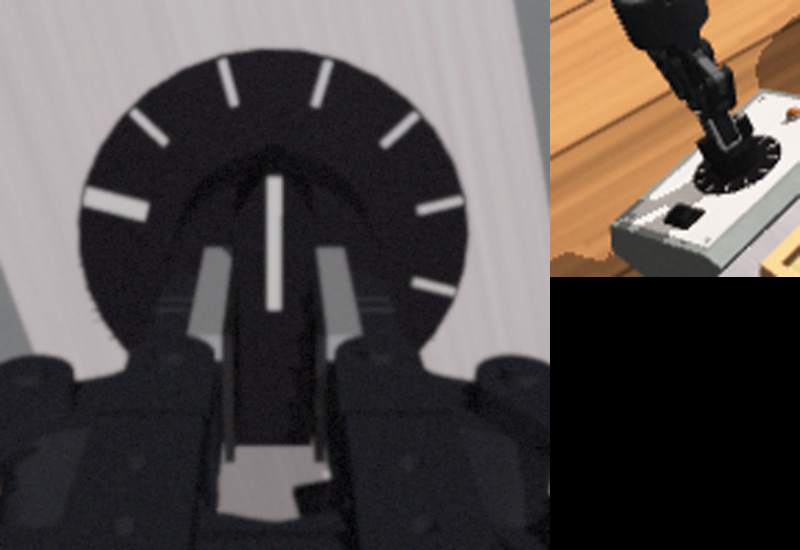

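The knob is sitting over the dial centre, its line still at rows 230 to 291, so it hasn't slipped in the hand. I'll check the dial plane's depth against the knob.

```bash
python3 - <<'E'
from h import *
c=load("w8");s=sense();g=c["pixels"].astype(int);R0=R.from_rotvec(s["tcp_rot"]).as_matrix()
gm=g.mean(2);pts=[]
# upper arc: radial scan from (274,250) outwards, last dark->bright crossing at 135
for a in np.radians(np.arange(0,181,4)):
    r=np.arange(70,120,.25);u=274+r*np.cos(a);v=250-r*np.sin(a)
    p=cv2.remap(gm.astype(np.float32),u.astype(np.float32)[None],v.astype(np.float32)[None],1)[0]
    k=np.where((p[:-1]<125)&(p[1:]>=125))[0]
    if len(k):pts.append((u[k[-1]],v[k[-1]]))
pts=np.array(pts)
for z in(.040,.042,.044,.046,.048,.050,.060):
    p0=s["eef_pos"]+R0[:,2]*z
    P=np.array([R0.T@(onplane(c,*p,p0,R0[:,2])-s["eef_pos"]) for p in pts])[:,:2]*1e3
    A=np.c_[2*P,np.ones(len(P))]
    keep=np.ones(len(P),bool)
    for _ in range(4):
        q=np.linalg.lstsq(A[keep],(P[keep]**2).sum(1),rcond=None)[0];rr=np.sqrt(q[2]+q[:2]@q[:2]);e=np.hypot(*(P-q[:2]).T)-rr;keep=np.abs(e)<max(.6,np.median(abs(e))*2)
    print(z,"centre",q[:2].round(2),"diam",(2*rr).round(2),keep.sum(),len(P),e[keep].std().round(2))
E
```

```text
0.04 centre [2.24 0.3 ] diam 84.69 45 45 0.08
0.042 centre [1.42 0.29] diam 85.72 45 45 0.08
0.044 centre [0.6  0.29] diam 86.76 45 45 0.08
0.046 centre [-0.21  0.28] diam 87.8 45 45 0.08
0.048 centre [-1.03  0.28] diam 88.83 45 45 0.08
0.05 centre [-1.85  0.27] diam 89.87 45 45 0.08
0.06 centre [-5.93  0.25] diam 95.05 45 45 0.09
```

Call:
{"api": "apply_moves", "payload": {"newtons": 60, "series": [{"dx": 0,"dy": 0,"dz": 0.02,"rx": 0,"ry": 0,"rz": 0.6,"fingers": 8},{"dx": 0.01,"dy": 0,"dz": 0.02,"rx": 0.1,"ry": 0,"rz": 0,"fingers": 8},{"dx": -0.01,"dy": 0,"dz": 0.02,"rx": -0.1,"ry": 0,"rz": -0.6,"fingers": 8},{"dx": 0,"dy": 0.01,"dz": 0.02,"rx": 0,"ry": 0.1,"rz": 0,"fingers": 8},{"dx": 0,"dy": -0.01,"dz": 0.02,"rx": 0,"ry": -0.1,"rz": 0.6,"fingers": 8},{"dx": 0,"dy": 0,"dz": 0.02,"rx": 0,"ry": 0,"rz": 0,"fingers": 8},{"dx": 0,"dy": 0,"dz": 0.02,"rx": 0,"ry": 0,"rz": 0,"fingers": 8}]}}

```text
time_s: 10.72
eef_pos: [0.5576, 0.0068, 0.1257]
tcp_rot: [1.989, 1.93, 0.679]
force: [-28.1, -4.8, 27.7]
finger_gap: 0.142
gripper_force: 67.3
```

```bash
python3 -c "
from h import *
rep()"
```

```text
t 10.725 F tool [ -0.9  -9.5 -38.6] M tool [ 1.89 -0.08  0.17] from w7 pose mm [68.77  3.08 25.88] q [-0.36 -0.06  2.19  0.54  0.6  -0.72] 67.2743833065033
```

Call:
{"api": "apply_moves", "payload": {"newtons": 60, "series": [{"dx": 0,"dy": 0,"dz": -0.03,"rx": 0,"ry": 0,"rz": 0,"fingers": 8},{"dx": 0,"dy": 0,"dz": -0.03,"rx": 0,"ry": 0,"rz": -1.0,"fingers": 8},{"dx": 0,"dy": 0,"dz": -0.03,"rx": 0,"ry": 0,"rz": -2.5,"fingers": 8},{"dx": 0,"dy": 0,"dz": -0.03,"rx": 0,"ry": 0,"rz": -4,"fingers": 8},{"dx": 0,"dy": 0,"dz": -0.03,"rx": 0,"ry": 0,"rz": -5.5,"fingers": 8},{"dx": 0,"dy": 0,"dz": -0.03,"rx": 0,"ry": 0,"rz": -7,"fingers": 8},{"dx": 0,"dy": 0,"dz": -0.03,"rx": 0,"ry": 0,"rz": -7,"fingers": 8}]}}

```text
time_s: 11.6
eef_pos: [0.5568, 0.0073, 0.1254]
tcp_rot: [1.271, 2.355, 0.505]
force: [-9.5, 1.5, 10.0]
finger_gap: 0.146
gripper_force: 64.0
```

```bash
python3 -c "
from h import *
rep()"
```

```text
t 11.6 F tool [  4.1  -0.9 -13.2] M tool [ 0.43  0.57 -0.08] from w7 pose mm [55.46 41.57 25.83] q [-0.36 -0.06  2.19  0.54  0.6  -1.33] 64.00381922721863
```

Call:
{"api": "apply_moves", "payload": {"newtons": 60, "series": [{"dx": 0,"dy": 0,"dz": 0,"rx": 0,"ry": 0,"rz": -1.5,"fingers": 8},{"dx": 0,"dy": 0,"dz": 0,"rx": 0,"ry": 0,"rz": -3,"fingers": 8},{"dx": 0,"dy": 0,"dz": 0,"rx": 0,"ry": 0,"rz": -4.5,"fingers": 8},{"dx": 0,"dy": 0,"dz": 0,"rx": 0,"ry": 0,"rz": -6,"fingers": 8},{"dx": 0,"dy": 0,"dz": 0,"rx": 0,"ry": 0,"rz": -7,"fingers": 8},{"dx": 0,"dy": 0,"dz": 0,"rx": 0,"ry": 0,"rz": -7.6,"fingers": 8},{"dx": 0,"dy": 0,"dz": 0,"rx": 0,"ry": 0,"rz": -8,"fingers": 8},{"dx": 0,"dy": 0,"dz": 0,"rx": 0,"ry": 0,"rz": -8.3,"fingers": 8},{"dx": 0,"dy": 0,"dz": 0,"rx": 0,"ry": 0,"rz": -8.3,"fingers": 8}]}}

```text
time_s: 12.72
eef_pos: [0.5564, 0.0071, 0.1251]
tcp_rot: [0.347, 2.584, 0.261]
force: [-14.1, -1.7, 11.7]
finger_gap: 0.142
gripper_force: 64.6
```

```bash
python3 - <<'E'
from h import *
rep();s=sense();R0=R.from_rotvec(s["tcp_rot"]).as_matrix();Pn=tool(.218,0)[1];x=Pn.T@R0[:,0];print(np.degrees(np.arctan2(x[1],x[0])),x,(Pn.T@R0[:,2]))
c=grab("wrist","w9")
E
```

```text
t 12.725 F tool [  5.8  -1.4 -17.4] M tool [0.33 1.09 0.09] from w7 pose mm [14.47 67.52 25.84] q [-0.36 -0.06  2.19  0.54  0.6  -2.05] 64.6317994594574
152.18250815458495 [-0.88443603  0.46665534  0.00238592] [-0.00114957  0.00293404 -0.99999503]
```

Call:
{"api": "apply_moves", "payload": {"newtons": 60, "series": [{"dx": 0,"dy": 0,"dz": 0,"rx": 0,"ry": 0,"rz": -0.6,"fingers": 8},{"dx": 0,"dy": 0,"dz": 0,"rx": 0,"ry": 0,"rz": -1.2,"fingers": 8},{"dx": 0,"dy": 0,"dz": 0,"rx": 0,"ry": 0,"rz": -1.6,"fingers": 8},{"dx": 0,"dy": 0,"dz": 0,"rx": 0,"ry": 0,"rz": -1.6,"fingers": 8}]}}

```text
time_s: 13.28
eef_pos: [0.5564, 0.007, 0.1251]
tcp_rot: [0.165, 2.594, 0.21]
force: [-14.0, -1.4, 12.0]
finger_gap: 0.144
gripper_force: 64.7
```

```bash
python3 -c "
from h import *
rep()"
```

```text
t 13.275 F tool [  5.8  -0.3 -17.6] M tool [0.25 1.2  0.08] from w7 pose mm [ 4.95 68.79 25.82] q [-0.36 -0.06  2.19  0.54  0.6  -2.19] 64.69871520996094
```

Call:
{"api": "apply_moves", "payload": {"newtons": 60, "series": [{"dx": 0,"dy": 0,"dz": 0,"rx": 0,"ry": 0,"rz": -0.5,"fingers": 8},{"dx": 0,"dy": 0,"dz": 0,"rx": 0,"ry": 0,"rz": -1,"fingers": 8},{"dx": 0,"dy": 0,"dz": 0,"rx": 0,"ry": 0,"rz": -1,"fingers": 8}]}}

```text
time_s: 13.65
eef_pos: [0.5561, 0.007, 0.1249]
tcp_rot: [0.051, 2.595, 0.179]
force: [-16.4, -2.3, 14.0]
finger_gap: 0.143
gripper_force: 65.0
```

```bash
python3 -c "
from h import *
rep()"
```

```text
t 13.65 F tool [  6.7  -0.4 -20.7] M tool [0.34 1.4  0.1 ] from w7 pose mm [-0.79 68.86 25.83] q [-0.36 -0.06  2.19  0.54  0.6  -2.28] 65.0094473361969
```

Call:
{"api": "apply_moves", "payload": {"newtons": 60, "series": [{"dx": 0,"dy": 0,"dz": -0.01,"rx": 0,"ry": 0,"rz": -0.3,"fingers": 8},{"dx": 0,"dy": 0,"dz": -0.01,"rx": 0,"ry": 0,"rz": -0.6,"fingers": 8},{"dx": 0,"dy": 0,"dz": -0.01,"rx": 0,"ry": 0,"rz": -0.6,"fingers": 8}]}}

```text
time_s: 14.02
eef_pos: [0.556, 0.0067, 0.1248]
tcp_rot: [-0.016, 2.593, 0.159]
force: [-11.2, -3.2, 7.5]
finger_gap: 0.143
gripper_force: 63.9
```

```bash
python3 - <<'E'
from h import *
rep();c=grab("wrist","w10");g=c["pixels"].astype(float).mean(2)
for v in range(236,290,10):
    w=np.clip(g[v,255:295]-90,0,None);print(v,((w*np.arange(255,295)).sum()/w.sum()).round(2),end=" ")
E
```

```text
t 14.025 F tool [  5.7  -1.8 -12.5] M tool [0.43 1.06 0.13] from w7 pose mm [-4.16 68.5  25.74] q [-0.36 -0.06  2.19  0.54  0.6  -2.33] 63.90190601348877
236 274.54 246 274.53 256 274.49 266 274.72 276 274.26 286 274.12
```

Call:
{"api": "apply_moves", "payload": {"newtons": 60, "series": [{"dx": 0,"dy": 0,"dz": -0.01,"rx": 0,"ry": 0,"rz": -0.4,"fingers": 8},{"dx": 0,"dy": 0,"dz": -0.01,"rx": 0,"ry": 0,"rz": -0.8,"fingers": 8},{"dx": 0,"dy": 0,"dz": -0.01,"rx": 0,"ry": 0,"rz": -0.8,"fingers": 8}]}}

```text
time_s: 14.45
eef_pos: [0.5559, 0.0066, 0.1248]
tcp_rot: [-0.106, 2.589, 0.133]
force: [-5.0, -4.0, 1.1]
finger_gap: 0.14
gripper_force: 62.7
```

```bash
cat >> h.py <<'E'
def lines():
    c=capture("wrist");g=c["pixels"].astype(float).mean(2)
    for v in range(236,290,10):
        w=np.clip(g[v,255:295]-90,0,None);print(v,((w*np.arange(255,295)).sum()/w.sum()).round(2),end=" ")
    s=sense();R0=R.from_rotvec(s["tcp_rot"]).as_matrix();x=tool(.218,0)[1].T@R0[:,0];print("tool x angle",np.degrees(np.arctan2(x[1],x[0])))
E
python3 -c "
from h import *
rep();lines()"
```

```text
t 14.45 F tool [ 3.8 -3.4 -3.9] M tool [0.6  0.88 0.23] from w7 pose mm [-8.81 67.93 25.65] q [-0.36 -0.06  2.19  0.54  0.6  -2.4 ] 62.729583978652954
236 274.78 246 274.53 256 274.52 266 274.49 276 274.48 286 274.44 tool x angle 172.14209390735337
```

Call:
{"api": "apply_moves", "payload": {"newtons": 60, "series": [{"dx": 0,"dy": 0,"dz": 0.01,"rx": 0,"ry": 0,"rz": -0.3,"fingers": 8},{"dx": 0,"dy": 0,"dz": 0.01,"rx": 0,"ry": 0,"rz": -0.6,"fingers": 8},{"dx": 0,"dy": 0,"dz": 0.01,"rx": 0,"ry": 0,"rz": -0.6,"fingers": 8}]}}

```text
time_s: 14.88
eef_pos: [0.5559, 0.0065, 0.1248]
tcp_rot: [-0.174, 2.584, 0.114]
force: [-12.8, -5.4, 7.2]
finger_gap: 0.144
gripper_force: 64.0
```

```bash
python3 -c "
from h import *
rep();lines()"
```

```text
t 14.875 F tool [  7.5  -3.1 -13.3] M tool [0.64 1.46 0.25] from w7 pose mm [-12.37  67.22  25.69] q [-0.36 -0.06  2.19  0.54  0.6  -2.45] 64.04449224472046
236 274.53 246 274.53 256 274.7 266 274.59 276 274.37 286 274.1 tool x angle 175.18326060690507
```

Call:
{"api": "apply_moves", "payload": {"newtons": 60, "series": [{"dx": 0,"dy": 0,"dz": -0.01,"rx": 0,"ry": 0,"rz": 0.7,"fingers": 8},{"dx": 0,"dy": 0,"dz": -0.01,"rx": 0,"ry": 0,"rz": 1.4,"fingers": 8},{"dx": 0,"dy": 0,"dz": -0.01,"rx": 0,"ry": 0,"rz": 1.4,"fingers": 8}]}}

```text
time_s: 15.3
eef_pos: [0.5558, 0.0066, 0.1249]
tcp_rot: [-0.015, 2.593, 0.159]
force: [-5.0, -4.1, 0.9]
finger_gap: 0.142
gripper_force: 62.6
```

```bash
python3 -c "
from h import *
rep();lines()"
```

```text
t 15.3 F tool [ 3.7 -3.8 -3.8] M tool [0.61 0.83 0.04] from w7 pose mm [-4.06 68.42 25.64] q [-0.36 -0.06  2.19  0.54  0.6  -2.33] 62.6469361782074
236 274.3 246 274.32 256 274.31 266 274.37 276 274.13 286 274.08 tool x angle 168.17290823400643
```

Call:
{"api": "apply_moves", "payload": {"newtons": 40, "series": [{"dx": 0,"dy": 0,"dz": 0,"rx": 0,"ry": 0,"rz": 0,"fingers": 30},{"dx": 0,"dy": 0,"dz": 0,"rx": 0,"ry": 0,"rz": 0,"fingers": 36},{"dx": 0,"dy": 0,"dz": 0,"rx": 0,"ry": 0,"rz": 0,"fingers": 36},{"dx": 0,"dy": 0,"dz": -0.3,"rx": 0,"ry": 0,"rz": 0,"fingers": 36},{"dx": 0,"dy": 0,"dz": -1,"rx": 0,"ry": 0,"rz": 0,"fingers": 36},{"dx": 0,"dy": 0,"dz": -1.9,"rx": 0,"ry": 0,"rz": 0,"fingers": 36},{"dx": 0,"dy": 0,"dz": -1.9,"rx": 0,"ry": 0,"rz": 0,"fingers": 36},{"dx": 0,"dy": 0,"dz": -1.9,"rx": 0,"ry": 0,"rz": 0,"fingers": 36}]}}

```text
time_s: 16.35
eef_pos: [0.517, -0.0019, 0.1895]
tcp_rot: [-0.015, 2.592, 0.16]
force: [-0.6, -0.2, -1.0]
finger_gap: 0.425
gripper_force: 0.0
```

```bash
python3 - <<'E'
from h import *
rep();c=grab("wrist","w11")
E
```

```text
t 16.35 F tool [ 1.  -0.3  0.5] M tool [ 0.08  0.28 -0.04] from w7 pose mm [ -4.42  68.78 -50.19] q [-0.42 -0.3   2.25  0.46  0.79 -2.27] 0.0
```

View pics/w11.png

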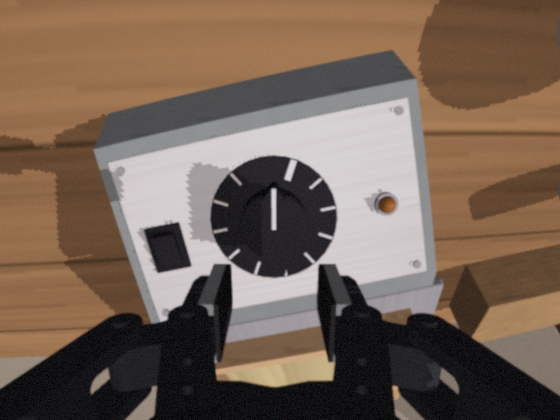

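The knob sits on the dial with its line running from (274,230) up to the nose at (274,188). The broad off tick is at (290,170), so the nose is a little past it by the bore's play. One sideways baseline will check that the top stands 40 mm above the dial.

Call:
{"api": "apply_moves", "payload": {"newtons": 40, "series": [{"dx": 0,"dy": 0.75,"dz": 0,"rx": 0,"ry": 0,"rz": 0,"fingers": 36},{"dx": 0,"dy": 1.5,"dz": 0,"rx": 0,"ry": 0,"rz": 0,"fingers": 36},{"dx": 0,"dy": 1.5,"dz": 0,"rx": 0,"ry": 0,"rz": 0,"fingers": 36},{"dx": 0,"dy": 1.5,"dz": 0,"rx": 0,"ry": 0,"rz": 0,"fingers": 36}]}}

```text
time_s: 16.9
eef_pos: [0.5143, 0.0575, 0.1956]
tcp_rot: [-0.015, 2.593, 0.16]
force: [0.5, -1.4, -0.0]
finger_gap: 0.419
gripper_force: 0.0
```

```bash
python3 - <<'E'
from h import *
a,b=load("w11"),grab("wrist","w12")
Pn=tool(.218,0)[1]
def feats(c,X):
    g=c["pixels"];gm=g.astype(float).mean(2);u,v=map(int,proj(c,X))
    # dial: the dark blob around the predicted centre
    _,st,_,m=blob(g,(u-75,v-75,u+75,min(v+75,275)),lambda q:q.max(2)<120)
    # line: bright component nearest to the predicted centre
    k,l,ss,ce=cv2.connectedComponentsWithStats((g.min(2)>130).astype(np.uint8))
    i=min((i for i in range(1,k) if 60<ss[i,4]<500),key=lambda i:np.hypot(*(ce[i]-[u,v-10])))
    w=np.clip(gm-60,0,None)*(cv2.dilate((l==i).astype(np.uint8),np.ones((3,3)))>0)
    yy,xx=np.mgrid[:gm.shape[0],:gm.shape[1]];cl=np.array([(w*xx).sum(),(w*yy).sum()])/w.sum()
    (r)=cv2.minAreaRect(np.argwhere(l==i)[:,::-1].astype(np.float32));bp=cv2.boxPoints(r)
    # ticks: components on the dial rim
    T=[(ce[j],ss[j,4]) for j in range(1,k) if 12<ss[j,4]<260 and 40<np.hypot(*(ce[j]-[u,v]))<66]
    return cl,r,T,ss[i]
X=np.array([.581,.012,.086])
fa,fb=feats(a,X),feats(b,X)
L,e=tri([ray(a,*fa[0]),ray(b,*fb[0])]);print("line px",fa[0],fb[0],fa[1],fb[1],"world",L,e)
# ticks: triangulate matches through the dial plane
pa=[onplane(a,*t[0],X,Pn[:,2]) for t in fa[2]];pb=[onplane(b,*t[0],X,Pn[:,2]) for t in fb[2]];W=[];S=[]
for p,t in zip(pa,fa[2]):
    j=np.argmin([np.linalg.norm(p-q) for q in pb])
    if np.linalg.norm(p-pb[j])<.006:
        w,e=tri([ray(a,*t[0]),ray(b,*fb[2][j][0])]);W.append(w);S.append(t[1])
W=np.array(W);Q=W@Pn
i=np.argmax(S);thin=np.arange(len(Q))!=i
A=np.c_[2*Q[thin,:2],np.ones(thin.sum())];q=np.linalg.lstsq(A,(Q[thin,:2]**2).sum(1),rcond=None)[0];C=q[:2]
print("ticks",len(Q),"normal coords mm",(Q[:,2]*1e3).round(1),"r",np.sqrt(q[2]+C@C))
l=L@Pn;print("line centre height over ticks mm",(l[2]-np.median(Q[:,2]))*1e3,"centre offset",(l[:2]-C)*1e3,"angle",np.degrees(np.arctan2(*(l[:2]-C)[::-1])),"broad",np.degrees(np.arctan2(*(Q[i,:2]-C)[::-1])))
E
```

```text
line px [273.38145164 208.51752464] [169.40139814 208.26181758] ((273.0, 209.0), (40.0, 4.0), 90.0) ((169.2487335205078, 209.98223876953125), (40.325828552246094, 4.346070289611816), 85.91438293457031) world [0.54406984 0.00771869 0.11274355] [np.float64(0.0003722229955541342), np.float64(0.00037222299555409263)]
ticks 3 normal coords mm [-226.1 -226.4 -226.4] r 0.018807714202310827
line centre height over ticks mm 39.620789618815905 centre offset [-12.20610988  23.80814348] angle 117.14359444939963 broad 177.6999091415812
```

The knob's top stands 39.6 mm above the dial against an expected 40, so it is fully home. The knob was turned past the off tick, beyond the play, until the torque rose, so the spindle should be at the off stop. The gripper is clear, so I hand in.

```bash
python3 -c "
from workcell import job_done
print(job_done())"
```

```text
the job is handed in; nothing more can be done
None
```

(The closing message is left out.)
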